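# Snap the drip tray onto the samovar stand

## Task

Take the white drip tray by its wooden handle, bring its sprung clip in front of the steel post of the samovar stand and push it towards the samovar until the two arms snap past the post and the tray is fully home, standing flat on the table, then let go. Push gently and stop as soon as it is home: never ram the post, and leave the glass, the sugar bowl and the coasters alone.

Things in the scene. Friction and masses are not known exactly. Their poses are not given: they have to be found in the camera images.
- handle (a point): Centre of the drip tray's handle: upright wooden block 14 mm thick (tray x), 44 mm wide (tray y), its top 52 mm above the table; this point 36 mm above the table, 45 mm behind the tray's centre. Grasp it across its 14 mm. Axes are the tray's: +x points level from the handle to the clip end, +z up.
- tray_mid (a point): Drip tray, loose, white enamel, open top: 150 long (x) x 110 wide (y) x 16 mm high, walls and floor 4 mm, 0.35 to 0.55 kg. This point is the centre of its underside; axes as the handle's. It slides easily on the table.
- clip (a point): Sprung clip at the tray's +x end: where the post's axis sits when fully home. 170 mm from the handle point along tray x, 19 mm above the table; axes the tray's. Two steel arms, 12 to 26 mm above the table, reach forward from a dark block; rounded noses 9 mm ahead of this point stand 18 mm apart; lips flare out to 19 mm ahead. The block is the seat, its face 12 mm behind this point.
- clip_l (a joint): Spread of the clip arm on the tray's +y side, rad: 0 relaxed, about 0.12 at the post's widest point, about 0.015 when home. Pushed on, the noses touch the post 18 mm before home; the push peaks at 8 to 18 N about 13 mm before home, drops as they pass the widest point 9 mm before home, and rises steeply when the seat meets the post.
- clip_r (a joint): The same for the arm on the tray's -y side. Pushing 3 mm or more off-centre takes much more force.
- post_mark (a point): Middle of the slot in the steel foot plate (4 mm thick, 60 mm wide, sticking out 85 mm) at the front of the fixed samovar stand, 20 mm above the table. Its +x points level to the samovar's axis, 165 mm away: push the tray on along it, tray x along it. The post is clamped on this line, up to 15 mm nearer to or farther from the samovar, differently each time, not measured: find it by touch or sight.
- stand_mid (a point): Samovar stand, fixed: board 220 x 220 x 12 mm with a white samovar 200 mm across, 377 mm high; point: centre of its underside, axes as the mark's. Post: upright steel, 24 mm thick, brass cap 34 mm across 36 to 46 mm above the table, so the clip cannot be lowered over it. Tray may load post and stand with 30 N at most. Tap spout: 58 mm in front of the mark, 36 mm to -y, lowest part 122 mm up.
- glass: Green glass in a metal holder with a brass handle, 72 mm across, 100 mm high; origin at the centre of its underside. To be left alone.
- bowl: Steel sugar bowl, 90 mm across, 55 mm high; origin at the centre of its underside. To be left alone.
- coasters: Stack of three wooden coasters, 90 mm across, 24 mm high; origin at the centre of its underside. To be left alone.
Things that resemble listed ones, but are neither listed nor needed, are in the scene too. There is more than one size of the part that bears handle; the job needs the largest.

How it is judged:
On the way:
1. both clip arms are spread by the post (value of joint each of clip_l, clip_r above 0.06 rad and horizontal distance between clip and post_c0 below 0.018 m).
At the end, for the whole second after the job is handed in: The post sits in the clip, its axis within 3 mm of the clip's home point, both arms closed behind it (under 0.05 rad), the tray flat on the table (tilt under 0.05 rad), at rest and released (horizontal distance between clip and post_c0 below 0.003 m and value of joint each of clip_l, clip_r below 0.05 rad and height (world z) of clip below 0.024 m and angle between clip's own z axis and vertical below 0.05 rad and linear speed of tray below 0.01 m/s); the robot touches nothing.
It fails at once if the tray presses on the post or stand with more than 30 N (contact force between tray and stand above 30 N or contact force between tray and post above 30 N).
It fails at once if the glass is moved more than 15 mm or tipped (distance of glass from where it was at the start of the episode above 0.015 m or angle between glass's own z axis and vertical above 0.2 rad).
It fails at once if the sugar bowl is moved more than 15 mm (distance of bowl from where it was at the start of the episode above 0.015 m).
It fails at once if the coasters are moved more than 15 mm (distance of coasters from where it was at the start of the episode above 0.015 m).
It also fails if it takes over 61 s, if anything falls off the work surface, if the arm or the gripper's body presses on something with over 40 N, if the wrist force passes 120 N, or if a joint passes its speed limit or range.

## Robot

A 6-joint arm with a two-finger parallel gripper is mounted at the origin on the work surface. World frame = base frame: x ahead of the robot, y to its left, z up, the work surface at z = 0. Lengths are in m, angles in rad, forces in N, time in s.
With the tool pointing down it reaches from about 0.275 to 1 m from the base axis. Payload 8.4 kg.
Tool frame: the origin (TCP) lies on the centre line of the jaws, within the pads' length; the fingertips stand 8 mm ahead of it and the grasp point (between the pads) lies 11 mm behind it (manip.tip_extent is the distance from the TCP to the fingertips, in m); z points along the fingers, y is the line along which they close (so a half turn about z gives the same grasp; the last joint's range is limited). The gripper opens to 85 mm and grips with 20 to 120 N. Pads are 22 mm wide; open, the fingers measure 114 mm over their backs; the gripper's body (76 mm by 85 mm) begins 54 mm behind the grasp point. The pads swing forward as they close: fully open they stand 13 mm farther back than shut.
Start: joints at [-1.14, 0.353, 1.633, -0, 1.155, -0.002], TCP at [0.262, -0.567, 0.239] pointing down, gripper open.
Joint ranges: [-2.63, 2.63], [-0.92, 2.1], [0.06, 2.66], [-1.3, 4.44], [0, 2.69], [-3.02, 3.02]. Speed limits (rad/s): [2.22, 2.22, 2.79, 3.14, 3.14, 3.14].

## Interface

Orientations are given as [roll, pitch, yaw] about the fixed x, y, z axes, in that order (R = Rz(yaw) Ry(pitch) Rx(roll)).
In Python, from workcell import status, eyes, workorder, manip gives the robot as it stands.
- The arm moves only by the tool arm_command, never from a script. Its argument "motion" is a list of rows, each a list of 7 numbers: the shift along the world's x, y, z scaled (see below), then the turn, a rotation vector about the world's x, y, z scaled (see below), then the gripper's target within -1 to 1 (fully open at 1, half-way at 0, shut at -1). In form: [[x, y, z, wx, wy, wz, claw], ...]. A call has 1 to 20 rows; each row shifts and turns the commanded pose from where the row before left it; what a row does not reach is not made up. The controller multiplies each number of a shift by 30 mm and each number of a turn by pi rad. A row lasts 1/10 s, in which the tool goes at most 50 mm and 8.59 degrees, less where a joint would pass 70% of its speed; a pose out of reach is approached as far as the arm can. A call with a number of a shift or a turn outside -1 to 1 is refused whole. A call with a gripper value outside its range is refused whole. The fingers move at their own pace and stop on an object; "grip_force" is the grip in N (left out, the last holds). Time passes only in rows, so rows that do not move let the fingers close. It gives the time, the measured TCP pose, the force, the opening and the grip force at its end, in the units of the state.
- status.sense(): the state, without advancing time (a new reading comes with each control period).
- eyes.snapshot(name): name is "scene" or "side" or "wrist"; returns the picture (420x560x3 uint8, blue, green, red); there is no depth.
- eyes.get_calibration(name): a dict with "K" (3x3 intrinsics, pixels), "T" (4x4, takes a point from camera to world coordinates). Camera axes: x right, y up, looking along -z (the intrinsics and any distortion apply to the point x, -y, -z); pixel columns grow to the right and rows downward; lengths in m; the calibration is good to about 2 mm. A picture is of the moment at which its call begins: read the wrist's pose just before it. get_calibration takes no time and is no camera call; for the wrist camera it gives the pose at the moment of the call.
- workorder.close_job(): hands the job in; it is judged then, once.
The state is a dict: "time_s": time; "joint_pos": joint angles; "joint_velocities": joint speeds; "effort": joint torques, N m; "tool_pos": TCP position; "orientation": TCP orientation; "wrist_force": force on the tool from outside, world axes, zero at the start; "wrist_torque": the same for the moment, N m; "gripper_width": opening from 0.0 (shut) to 1.0 (fully open); "gripper_force": force on a finger pad.
Only numpy, scipy, OpenCV 4.12 (cv2) and the standard library are available. Lean on these libraries where they do the work, as an engineer would, in place of code of your own. Each camera call takes 0.05 s, during which the arm holds its last target. There are 200 camera calls.

## Working session

There is one attempt and no reset: what is moved stays moved. The work goes in short steps, Python scripts to look and compute and a tool call to move; the robot and the scene stay as the last step left them, time stands still between calls to the robot, and variables do not carry over. Pictures are saved under pics/ and viewed, at most 10 in all, crops included, and the job is handed in when it is done.

Besides the shell and the picture viewer there is one more tool, called after "Call:" by a JSON object that holds its "api" and its "payload", one argument or row to a line. arm_command: Moves the arm, as the interface text tells. Shifts and turns lie within -1 to 1; 1 stands for 30 mm of shift or pi rad of turn. Its arguments: {"type":"object","properties":{"motion":{"type":"array"},"grip_force":{"type":"number"}},"required":["motion"]}

```bash
mkdir -p pics
cat > h.py <<'E'
import numpy as np, cv2
from workcell import status, eyes, workorder, manip
def ray(cal,u,v):
    K=np.array(cal["K"]);T=np.array(cal["T"])
    d=np.linalg.inv(K)@[u,v,1]; d=np.array([d[0],-d[1],-d[2]])
    return T[:3,3],T[:3,:3]@d
def at_z(cal,u,v,z):
    o,d=ray(cal,u,v); return o+d*(z-o[2])/d[2]
def proj(cal,p):
    K=np.array(cal["K"]);T=np.array(cal["T"])
    c=T[:3,:3].T@(np.array(p)-T[:3,3]); q=K@[c[0],-c[1],-c[2]]; return q[:2]/q[2]
E
python3 - <<'E'
from h import *
for n in("scene","side"):
    im=eyes.snapshot(n); cv2.imwrite(f"pics/{n}0.png",cv2.resize(im,(800,600)))
    c=eyes.get_calibration(n); print(n,{k:np.round(v,3).tolist() for k,v in c.items()})
print(status.sense())
E
```

```text
scene {'K': [[427.814, 0.0, 281.164], [0.0, 427.814, 210.703], [0.0, 0.0, 1.0]], 'T': [[0.518, -0.716, 0.468, 1.058], [0.855, 0.433, -0.284, -0.311], [0.0, 0.548, 0.837, 0.978], [0.0, 0.0, 0.0, 1.0]]}
side {'K': [[489.393, 0.0, 277.52], [0.0, 489.393, 212.873], [0.0, 0.0, 1.0]], 'T': [[0.717, -0.551, 0.428, 1.014], [0.697, 0.568, -0.438, -0.465], [-0.002, 0.612, 0.791, 0.95], [0.0, 0.0, 0.0, 1.0]]}
{'time_s': 0.1, 'joint_pos': array([-1.14037766e+00,  3.53594548e-01,  1.63406549e+00, -1.12005773e-05,
        1.15518622e+00, -2.37226724e-03]), 'joint_velocities': array([ 6.28594163e-06, -3.13030730e-03, -3.02504582e-03, -1.15357544e-03,
       -1.22323337e-03, -1.25451510e-03]), 'effort': array([-1.92039961e-04, -6.06357694e+01, -3.42818069e+01, -6.67173299e-05,
        3.91043068e-03, -2.79041711e-05]), 'tool_pos': array([ 0.26196736, -0.56698932,  0.23862451]), 'orientation': array([-3.14033903e+00,  7.26749498e-06,  4.32795471e-01]), 'wrist_force': array([-0.15418284, -0.46678341, -0.55581816]), 'wrist_torque': array([-0.00171458, -0.01722767, -0.01865482]), 'gripper_force': 0.0, 'gripper_width': 0.9969485952802145}
```

View pics/scene0.png

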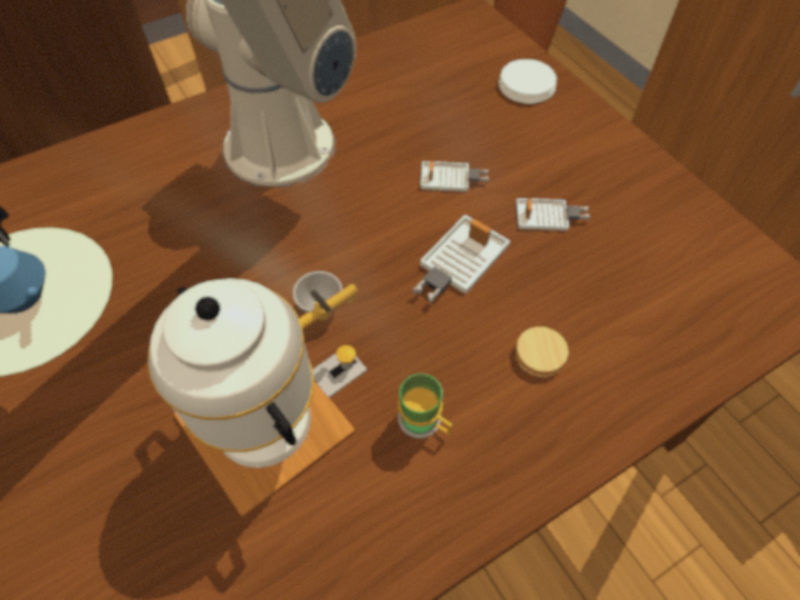

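View pics/side0.png

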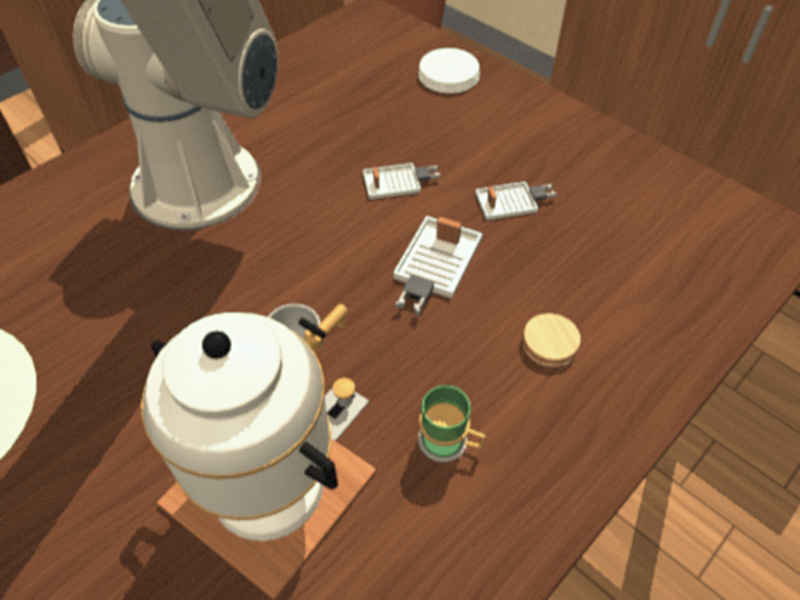

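The large tray is at about (465,253) in the scene view, with its handle at (481,228) and its clip at (425,290). The post cap is at (346,354), the foot plate at (340,372), the glass at (420,405), the coasters at (541,352), and the bowl at (317,292) near the tap. I'll measure these.

Run:
```python
from h import *
s=eyes.get_calibration("scene"); d=eyes.get_calibration("side"); k=.7
print("origin",proj(s,[0,0,0])/k,proj(d,[0,0,0])/k,"tcp",proj(s,[.262,-.567,.239])/k)
def m(n,us,ud,z):
    a=at_z(s,us[0]*k,us[1]*k,z);b=at_z(d,ud[0]*k,ud[1]*k,z);print(n,np.round(a[:2],4),np.round(b[:2],4))
m("tray A",(465,215),(430,216),.016);m("tray B",(510,243),(482,236),.016)
m("tray C",(465,291),(447,297),.016);m("tray D",(421,257),(396,263),.016)
m("handle",(481,227),(449,223),.052)
m("cap",(346,354),(344,388),.046)
m("plate R",(366,370),(368,400),.004);m("plate T",(338,348),(345,390),.004)
m("board R",(353,431),(375,468),.012);m("board B",(244,516),(278,590),.012)
m("bowl",(317,292),(293,325),.03);m("glass",(420,424),(443,445),.0);m("coast",(541,352),(551,340),.024)
for n in("scene","side"):
    im=eyes.snapshot(n)
    if n=="scene": a=im[190:310,200:290]
    else: a=im[205:325,200:290]
    b=im[140:220,270:370]
    cv2.imwrite(f"pics/c_{n}.png",np.hstack([cv2.resize(a,(400,533),interpolation=3),cv2.resize(b,(400,533),interpolation=3)]))
```

```text
origin [278.2615199  145.77972428] [194.63485855 182.78587762] tcp [-19.11097364 265.22551057]
tray A [0.4053 0.2388] [0.4085 0.245 ]
tray B [0.5132 0.2741] [0.5113 0.2733]
tray C [0.5625 0.131 ] [0.5599 0.1227]
tray D [0.4505 0.1026] [0.4441 0.1172]
handle [0.4717 0.2276] [0.468  0.2283]
cap [ 0.58   -0.1328] [ 0.5794 -0.1331]
plate R [ 0.6052 -0.1097] [ 0.6015 -0.1066]
plate T [ 0.5401 -0.1313] [ 0.563  -0.1191]
board R [ 0.6959 -0.185 ] [ 0.6921 -0.1807]
board B [ 0.7293 -0.394 ] [ 0.722  -0.3862]
bowl [ 0.4281 -0.1137] [ 0.4256 -0.1039]
glass [ 0.7391 -0.0807] [ 0.7344 -0.0809]
coast [0.7439 0.1684] [0.7427 0.1683]
```

View pics/c_scene.png

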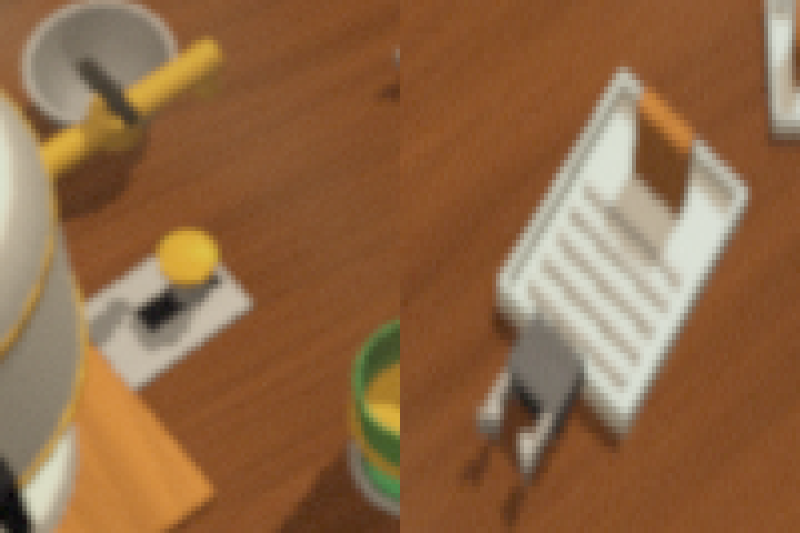

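Run:
```python
from h import *
from scipy.spatial.transform import Rotation as R
c=eyes.get_calibration("wrist");T=np.array(c["T"]);st=status.sense()
Rt=R.from_euler('xyz',st["orientation"]).as_matrix()
print(np.round(c["K"],1).tolist(),"cam in tool",np.round(Rt.T@(T[:3,3]-st["tool_pos"]),3),"look",np.round(Rt.T@-T[:3,2],3),"right",np.round(Rt.T@T[:3,0],3))
s=eyes.get_calibration("scene");k=.7
print("taptip",at_z(s,356*k,290*k,.15), manip.tip_extent)
```

```text
[[306.3, 0.0, 277.0], [0.0, 306.3, 208.2], [0.0, 0.0, 1.0]] cam in tool [ 0.066  0.001 -0.134] look [-0.262  0.     0.965] right [-0.001  1.    -0.   ]
taptip [ 0.53736067 -0.08220803  0.15      ] 0.008
```

Call:
{"api": "arm_command", "payload": {
  "motion": [
    [0.25, 1, 0, 0, 0, 0, 1],
    [0.25, 1, 0, 0, 0, 0, 1],
    [0.25, 1, 0, 0, 0, 0, 1],
    [0.25, 1, 0, 0, 0, 0, 1],
    [0.25, 1, 0, 0, 0, 0, 1],
    [0.25, 1, 0, 0, 0, 0, 1],
    [0.25, 1, 0, 0, 0, 0, 1],
    [0.25, 1, 0, 0, 0, 0, 1],
    [0.25, 1, 0, 0, 0, 0, 1],
    [0.25, 1, 0, 0, 0, 0, 1],
    [0.25, 1, 0, 0, 0, 0, 1],
    [0.25, 1, 0, 0, 0, 0, 1],
    [0.25, 1, 0, 0, 0, 0, 1],
    [0.25, 1, 0, 0, 0, 0, 1],
    [0.25, 1, 0, 0, 0, 0, 1],
    [0.25, 1, 0, 0, 0, 0, 1]
  ]
}}

```text
time_s: 1.8
tool_pos: [0.3822, -0.0861, 0.2394]
orientation: [3.141, -0.0, 0.433]
wrist_force: [0.4, -0.7, 0.5]
gripper_width: 1.001
gripper_force: 0.0
```

Call:
{"api": "arm_command", "payload": {
  "motion": [
    [0.5, 1, 0, 0, 0, -0.0068, 1],
    [0.6, 1, 0, 0, 0, -0.0068, 1],
    [0.7, 1, 0, 0, 0, -0.0068, 1],
    [0.7, 1, 0, 0, 0, -0.0068, 1],
    [0.7, 1, 0, 0, 0, -0.0068, 1],
    [0.7, 1, 0, 0, 0, -0.0068, 1],
    [0, 0, 0, 0, 0, 0, 0.2],
    [0, 0, 0, 0, 0, 0, 0.2]
  ]
}}

```text
time_s: 2.6
tool_pos: [0.4989, 0.0931, 0.2388]
orientation: [3.142, 0.001, 0.306]
wrist_force: [-0.9, 0.2, -0.3]
gripper_width: 0.689
gripper_force: 0.0
```

Run:
```python
from h import *
import json
c=eyes.get_calibration("wrist");im=eyes.snapshot("wrist")
json.dump({k:np.array(v).tolist() for k,v in c.items()},open("w1.json","w"));cv2.imwrite("pics/w1raw.png",im)
cv2.imwrite("pics/w1.png",cv2.resize(im,(800,600),interpolation=3))
```

```text
(no output)
```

View pics/w1.png

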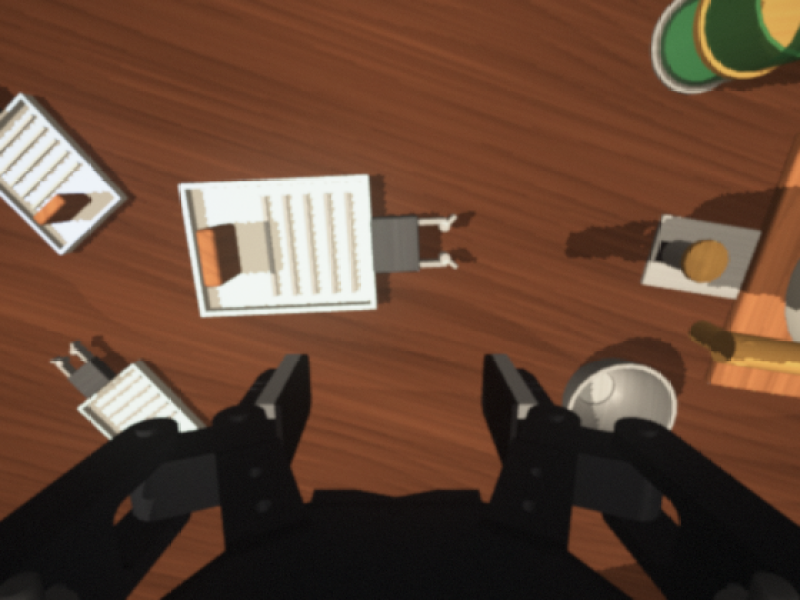

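The tray's rim corners are at (179,185), (368,175), (376,308) and (202,317). The handle top is at (209,258), and the clip noses are at (445,225) and (450,263). The cap is at (706,261), and the plate corners are (664,215), (760,233), (737,298) and (642,283).

Run:
```python
from h import *
import json
c=json.load(open("w1.json"));k=.7
P=lambda u,v,z:at_z(c,u*k,v*k,z)[:2]
t=np.array([P(179,185,.016),P(368,175,.016),P(376,308,.016),P(202,317,.016)])
print("tray",np.round(t,4).tolist(),"c",t.mean(0).round(4)); 
dx=(t[1]+t[2]-t[0]-t[3])/2;print("len",np.linalg.norm(dx),"yaw",np.degrees(np.arctan2(dx[1],dx[0])), "wid",np.linalg.norm((t[0]+t[1]-t[2]-t[3])/2))
h=P(209,258,.052);print("handle",h, "noses",P(445,225,.019),P(450,263,.019))
u=dx/np.linalg.norm(dx);print("handle from centre",t.mean(0)-.045*u)
im=cv2.imread("pics/w1raw.png");hsv=cv2.cvtColor(im,cv2.COLOR_BGR2HSV)
m=cv2.inRange(hsv,(12,120,100),(30,255,255));m[:, :470]=0;m[:,515:]=0;m[:160]=0;m[202:]=0
x,y,w,hh=cv2.boundingRect(m);print("cap box",x/k,y/k,(x+w)/k,(y+hh)/k)
for z in(.046,.036):print("cap",P((x+w/2)/k,(y+hh/2)/k,z), w/k)
print("cap eye",P(706,261,.046), P(706,261,.041))
p=np.array([P(664,215,.004),P(760,233,.004),P(737,298,.004),P(642,283,.004)])
print("plate",np.round(p,4).tolist())
dp=(p[1]+p[2]-p[0]-p[3])/2;print("yaw plate",np.degrees(np.arctan2(dp[1],dp[0])),np.linalg.norm(dp),"front wid",np.linalg.norm(p[0]-p[3]),"frontmid",(p[0]+p[3])/2,"mid",p.mean(0))
e=P(800,135,.012)-P(710,383,.012);print("board edge normal",np.degrees(np.arctan2(-e[0],e[1])),np.degrees(np.arctan2(e[0],-e[1])))
```

```text
tray [[0.5065, 0.2736], [0.5586, 0.1336], [0.4562, 0.0961], [0.4039, 0.2356]] c [0.4813 0.1848]
len 0.14921140187988524 yaw -69.51736347762406 wid 0.10918625726869431
handle [0.46684196 0.22692503] noses [0.54015883 0.0636058 ] [0.51220159 0.04954226]
handle from centre [0.46555682 0.22691047]
cap box 684.2857142857143 240.00000000000003 728.5714285714287 281.42857142857144
cap [ 0.57597277 -0.13005973] 44.28571428571429
cap [ 0.57637809 -0.13748345] 44.28571428571429
cap eye [ 0.57567879 -0.12985524] [ 0.57587695 -0.13356397]
plate [[0.6016, -0.1092], [0.6123, -0.1929], [0.5561, -0.2025], [0.5434, -0.1174]]
yaw plate -82.09804125501925 0.08518678015791493 front wid 0.05880526343172965 frontmid [ 0.57250131 -0.11330824] mid [ 0.57835698 -0.1554972 ]
board edge normal -80.63464719433135 99.36535280566864
```

Call:
{"api": "arm_command", "payload": {
  "motion": [
    [-0.22, 0.9, 0, 0, 0, 0.0033, 0],
    [-0.22, 0.9, 0, 0, 0, 0.0033, 0],
    [-0.22, 0.9, -0.3, 0, 0, 0.0033, 0],
    [-0.22, 0.9, -0.7, 0, 0, 0.0033, 0],
    [-0.22, 0.87, -1, 0, 0, 0.0033, 0],
    [0, 0, -1, 0, 0, 0, 0],
    [0, 0, -1, 0, 0, 0, 0],
    [0, 0, -1, 0, 0, 0, 0],
    [0, 0, -0.7, 0, 0, 0, 0],
    [0, 0, -0.5, 0, 0, 0, 0],
    [0, 0, 0, 0, 0, 0, 0],
    [0, 0, 0, 0, 0, 0, 0]
  ]
}}

```text
time_s: 3.85
tool_pos: [0.466, 0.2259, 0.0537]
orientation: [3.141, 0.0, 0.356]
wrist_force: [-0.4, 0.5, -0.2]
gripper_width: 0.5
gripper_force: 0.0
```

Run:
```python
from h import *
im=eyes.snapshot("wrist");cv2.imwrite("pics/w2.png",cv2.resize(im,(800,600),interpolation=3))
s=status.sense();print(s["tool_pos"],s["orientation"])
c=eyes.get_calibration("wrist")
print(proj(c,[.466,.227,.052])/.7)
```

```text
[0.46646814 0.22629657 0.0541346 ] [-3.14154459e+00 -7.41722961e-04  3.55771915e-01]
[390.56599685 382.32932073]
```

View pics/w2.png

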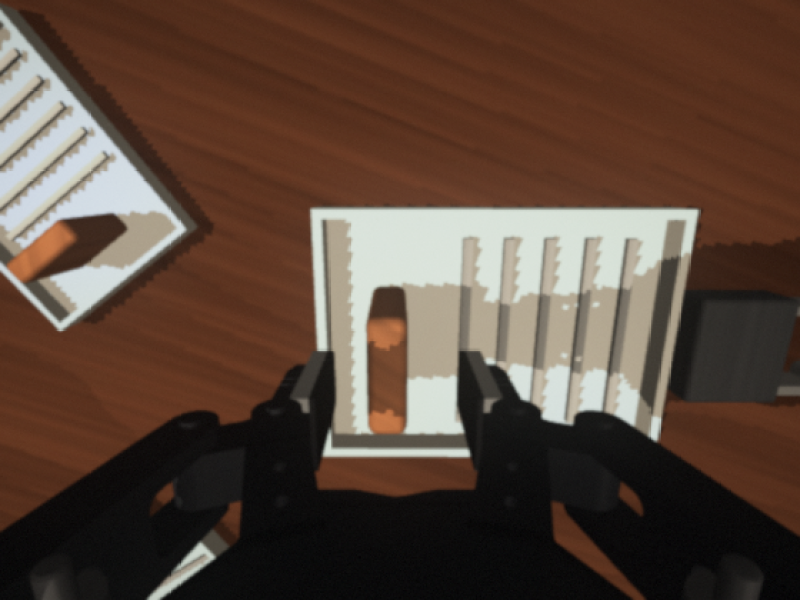

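The handle top is at (387,376), as predicted at (390,382), and it lies between the fingers. I'll lower and grip.

Call:
{"api": "arm_command", "payload": {
  "motion": [
    [0, 0, -0.43, 0, 0, 0, 0],
    [0, 0, -0.43, 0, 0, 0, -0.2],
    [0, 0, 0, 0, 0, 0, -0.4],
    [0, 0, 0, 0, 0, 0, -0.5],
    [0, 0, 0, 0, 0, 0, -1],
    [0, 0, 0, 0, 0, 0, -1],
    [0, 0, 0, 0, 0, 0, -1],
    [0, 0, 0, 0, 0, 0, -1],
    [0, 0, 0, 0, 0, 0, -1]
  ],
  "grip_force": 50
}}

```text
time_s: 4.8
tool_pos: [0.4661, 0.2268, 0.0275]
orientation: [-3.141, 0.0, 0.356]
wrist_force: [-0.4, 1.2, -1.8]
gripper_width: 0.156
gripper_force: 48.8
```

Call:
{"api": "arm_command", "payload": {
  "motion": [
    [0.33, -0.58, 0, 0, 0, -0.0086, -1],
    [0.33, -0.58, 0, 0, 0, -0.0086, -1],
    [0.33, -0.58, 0, 0, 0, -0.0086, -1],
    [0.33, -0.58, 0, 0, 0, -0.0086, -1],
    [0.33, -0.58, 0, 0, 0, -0.0086, -1],
    [0.33, -0.58, 0, 0, 0, -0.0086, -1],
    [0.33, -0.58, 0, 0, 0, -0.0086, -1],
    [0.32, -0.6, 0, 0, 0, -0.0086, -1],
    [0, 0, 0, 0, 0, 0, -1],
    [0, 0, 0, 0, 0, 0, -1]
  ]
}}

```text
time_s: 5.8
tool_pos: [0.5451, 0.0866, 0.0275]
orientation: [3.141, -0.0, 0.14]
wrist_force: [-0.1, -1.2, -1.6]
gripper_width: 0.158
gripper_force: 49.4
```

Run:
```python
from h import *
s=status.sense();print(s["tool_pos"],s["orientation"],s["wrist_force"],s["gripper_width"])
t=[]
for n,(a,b,w,h) in {"scene":(205,215,100,75),"side":(205,235,100,75)}.items():
    im=eyes.snapshot(n);cv2.imwrite(f"pics/r_{n}.png",im)
    t.append(cv2.resize(im[b:b+h,a:a+w],(400,300),interpolation=3))
    c=eyes.get_calibration(n)
    for p in([.5755,-.131,.046],[.5449+.179*.139,.0868-.179*.99,.019]): q=proj(c,p);print(n,q,(q-[a,b])*4)
cv2.imwrite("pics/pre.png",np.hstack(t))
```

```text
[0.54511795 0.08663373 0.02746241] [ 3.14143460e+00 -1.41664157e-04  1.40096526e-01] [-0.10929548 -1.15240819 -1.59976962] 0.15793589025659086
scene [241.96156995 246.07905003] [147.84627979 124.31620013]
scene [255.69850174 242.19132105] [202.79400698 108.76528419]
side [240.28127721 269.88072918] [141.12510884 139.52291672]
side [252.59124879 263.36895637] [190.36499516 113.4758255 ]
```

View pics/pre.png

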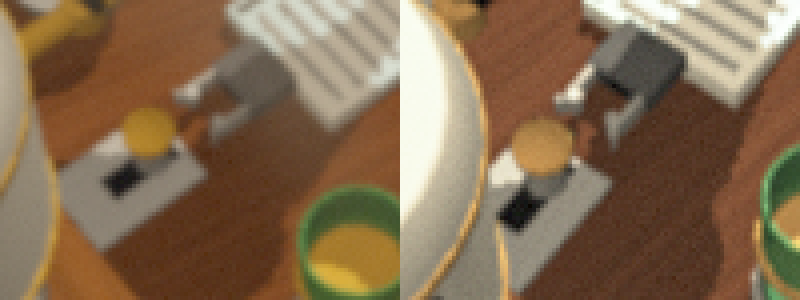

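The clip noses are at (185,90) and (220,130) in the left crop, where they were predicted. The cap is at (150,132), slightly lower than predicted, so I'll fit the cap outline in all three views.

Run:
```python
from h import *
import json
from scipy.optimize import least_squares
a=np.linspace(0,2*np.pi,60)
ring=np.array([[.017*np.cos(t),.017*np.sin(t),z] for z in(.036,.046) for t in a])
V=[]
for n,f,win in(("scene","pics/r_scene.png",(225,240,255,260)),("side","pics/r_side.png",(225,260,255,285)),("w","pics/w1raw.png",(470,160,515,202))):
    c=json.load(open("w1.json")) if n=="w" else eyes.get_calibration(n)
    im=cv2.resize(cv2.imread(f),None,fx=4,fy=4,interpolation=1);hsv=cv2.cvtColor(im,cv2.COLOR_BGR2HSV)
    m=cv2.inRange(hsv,(13,130,90),(32,255,255));w=[4*v for v in win];M=m*0;M[w[1]:w[3],w[0]:w[2]]=m[w[1]:w[3],w[0]:w[2]]
    k,l,stt,_=cv2.connectedComponentsWithStats(M);i=1+stt[1:,4].argmax();b=stt[i]
    box=np.array([b[0],b[1],b[0]+b[2],b[1]+b[3]])/4;V.append((c,box))
    def res(p,vs):
        r=[]
        for c,box in vs:
            q=np.array([proj(c,[p[0]+g[0],p[1]+g[1],g[2]]) for g in ring]);r+=list(np.r_[q.min(0),q.max(0)]+.0-box)
        return r
    s=least_squares(res,[.5755,-.131],args=([V[-1]],),x_scale=.01);print(n,box,s.x,np.round(s.fun,1))
s=least_squares(res,[.5755,-.131],args=(V,),x_scale=.01,loss="soft_l1");print("all",s.x)
u=np.array([.139,-.99]);d=s.x-[.5784,-.1555];print("lateral vs plate line",d@[.99,.139],"along",d@u)
```

```text
scene [229.   240.   255.   254.75] [ 0.57624666 -0.13172198] [ 6.   0.4 -6.  -0.3]
side [232.25 263.75 249.25 278.75] [ 0.57625631 -0.13065355] [ 0.4 -0.5 -0.5  0.5]
w [478.5  168.25 509.5  197.  ] [ 0.57569671 -0.13295799] [-3.4 -1.7  3.3  1.8]
all [ 0.57596227 -0.13114815]
lateral vs plate line 0.0009715557367210618 along -0.024447177287552982
```

Call:
{"api": "arm_command", "payload": {
  "motion": [
    [0.03, -0.2145, 0, 0, 0, 0, -1],
    [0.03, -0.2145, 0, 0, 0, 0, -1],
    [0.03, -0.2145, 0, 0, 0, 0, -1],
    [0.03, -0.2145, 0, 0, 0, 0, -1],
    [0.005, -0.033, 0, 0, 0, 0, -1],
    [0.005, -0.033, 0, 0, 0, 0, -1],
    [0.005, -0.033, 0, 0, 0, 0, -1],
    [0.005, -0.033, 0, 0, 0, 0, -1],
    [0, 0, 0, 0, 0, 0, -1]
  ]
}}

```text
time_s: 6.8
tool_pos: [0.5492, 0.0572, 0.0275]
orientation: [3.142, 0.0, 0.14]
wrist_force: [-0.4, -0.5, -1.0]
gripper_width: 0.152
gripper_force: 49.5
```

Call:
{"api": "arm_command", "payload": {
  "motion": [
    [0.005, -0.033, 0, 0, 0, 0, -1],
    [0.005, -0.033, 0, 0, 0, 0, -1],
    [0.005, -0.033, 0, 0, 0, 0, -1],
    [0.005, -0.033, 0, 0, 0, 0, -1]
  ]
}}

```text
time_s: 7.2
tool_pos: [0.5497, 0.0535, 0.0275]
orientation: [-3.141, 0.0, 0.14]
wrist_force: [-2.6, 7.2, 1.3]
gripper_width: 0.157
gripper_force: 49.9
```

Call:
{"api": "arm_command", "payload": {
  "motion": [
    [0.005, -0.033, 0, 0, 0, 0, -1],
    [0.005, -0.033, 0, 0, 0, 0, -1]
  ]
}}

```text
time_s: 7.4
tool_pos: [0.5499, 0.0524, 0.0276]
orientation: [-3.14, 0.0, 0.139]
wrist_force: [-2.9, 13.5, 2.4]
gripper_width: 0.157
gripper_force: 50.1
```

Call:
{"api": "arm_command", "payload": {
  "motion": [
    [0.005, -0.033, 0, 0, 0, 0, -1],
    [0.005, -0.033, 0, 0, 0, 0, -1]
  ]
}}

```text
time_s: 7.6
tool_pos: [0.5501, 0.0509, 0.0277]
orientation: [-3.139, 0.0, 0.139]
wrist_force: [-2.9, 15.7, 2.8]
gripper_width: 0.155
gripper_force: 50.3
```

Call:
{"api": "arm_command", "payload": {
  "motion": [
    [0.005, -0.033, 0, 0, 0, 0, -1],
    [0.005, -0.033, 0, 0, 0, 0, -1]
  ]
}}

```text
time_s: 7.8
tool_pos: [0.5504, 0.049, 0.0277]
orientation: [-3.139, 0.0, 0.139]
wrist_force: [-2.9, 15.1, 1.2]
gripper_width: 0.158
gripper_force: 50.3
```

Call:
{"api": "arm_command", "payload": {
  "motion": [
    [0.005, -0.033, 0, 0, 0, 0, -1],
    [0.005, -0.033, 0, 0, 0, 0, -1]
  ]
}}

```text
time_s: 8.0
tool_pos: [0.5507, 0.0468, 0.0276]
orientation: [-3.14, 0.0, 0.139]
wrist_force: [-2.2, 13.5, 1.8]
gripper_width: 0.159
gripper_force: 50.2
```

Call:
{"api": "arm_command", "payload": {
  "motion": [
    [0.005, -0.033, 0, 0, 0, 0, -1],
    [0.005, -0.033, 0, 0, 0, 0, -1]
  ]
}}

```text
time_s: 8.2
tool_pos: [0.551, 0.0444, 0.0276]
orientation: [-3.14, 0.0, 0.14]
wrist_force: [-1.8, 9.8, 1.3]
gripper_width: 0.153
gripper_force: 50.0
```

Past the peak. I'll keep going gently towards the seat at y≈0.037.

Call:
{"api": "arm_command", "payload": {
  "motion": [
    [0.005, -0.033, 0, 0, 0, 0, -1],
    [0.005, -0.033, 0, 0, 0, 0, -1],
    [0.005, -0.033, 0, 0, 0, 0, -1]
  ]
}}

```text
time_s: 8.5
tool_pos: [0.5515, 0.0407, 0.0275]
orientation: [-3.141, 0.0, 0.14]
wrist_force: [-1.6, 3.1, 0.1]
gripper_width: 0.154
gripper_force: 49.9
```

Call:
{"api": "arm_command", "payload": {
  "motion": [
    [0.0025, -0.017, 0, 0, 0, 0, -1],
    [0.0025, -0.017, 0, 0, 0, 0, -1]
  ]
}}

```text
time_s: 8.7
tool_pos: [0.5517, 0.0393, 0.0274]
orientation: [-3.142, 0.0, 0.14]
wrist_force: [-1.5, 2.6, -0.3]
gripper_width: 0.156
gripper_force: 49.9
```

Call:
{"api": "arm_command", "payload": {
  "motion": [
    [0.0025, -0.017, 0, 0, 0, 0, -1],
    [0.0025, -0.017, 0, 0, 0, 0, -1]
  ]
}}

```text
time_s: 8.9
tool_pos: [0.552, 0.0381, 0.0275]
orientation: [3.141, 0.0, 0.14]
wrist_force: [-1.7, 1.1, -0.0]
gripper_width: 0.159
gripper_force: 49.9
```

Call:
{"api": "arm_command", "payload": {
  "motion": [
    [0.0025, -0.017, 0, 0, 0, 0, -1],
    [0.0025, -0.017, 0, 0, 0, 0, -1]
  ]
}}

```text
time_s: 9.1
tool_pos: [0.5522, 0.0372, 0.0275]
orientation: [3.142, 0.0, 0.14]
wrist_force: [-2.1, 0.3, 0.2]
gripper_width: 0.159
gripper_force: 49.9
```

Call:
{"api": "arm_command", "payload": {
  "motion": [
    [0.0025, -0.017, 0, 0, 0, 0, -1]
  ]
}}

```text
time_s: 9.2
tool_pos: [0.5522, 0.0367, 0.0274]
orientation: [3.142, 0.0, 0.14]
wrist_force: [-1.8, 1.4, 0.6]
gripper_width: 0.159
gripper_force: 49.9
```

Call:
{"api": "arm_command", "payload": {
  "motion": [
    [0.0025, -0.017, 0, 0, 0, 0, -1]
  ]
}}

```text
time_s: 9.3
tool_pos: [0.5523, 0.0362, 0.0274]
orientation: [3.142, 0.0, 0.14]
wrist_force: [-1.5, 1.5, 0.2]
gripper_width: 0.154
gripper_force: 49.9
```

Call:
{"api": "arm_command", "payload": {
  "motion": [
    [0.0025, -0.017, 0, 0, 0, 0, -1]
  ]
}}

```text
time_s: 9.4
tool_pos: [0.5524, 0.0358, 0.0275]
orientation: [-3.141, 0.0, 0.14]
wrist_force: [-2.6, 4.1, -0.2]
gripper_width: 0.151
gripper_force: 49.9
```

Call:
{"api": "arm_command", "payload": {
  "motion": [
    [0.0025, -0.017, 0, 0, 0, 0, -1]
  ]
}}

```text
time_s: 9.5
tool_pos: [0.5524, 0.0357, 0.0275]
orientation: [-3.141, 0.0, 0.14]
wrist_force: [-1.6, 7.4, 0.7]
gripper_width: 0.154
gripper_force: 50.0
```

The force is rising and the motion has stalled, so it is seated. I'll release and retreat upward.

Call:
{"api": "arm_command", "payload": {
  "motion": [
    [0, 0, 0, 0, 0, 0, -0.5],
    [0, 0, 0, 0, 0, 0, -0.3],
    [0, 0, 0, 0, 0, 0, -0.1],
    [0, 0, 0, 0, 0, 0, -0.1],
    [0, 0, 0, 0, 0, 0, -0.1],
    [0, 0, 0.3, 0, 0, 0, -0.1],
    [0, 0, 0.6, 0, 0, 0, -0.1],
    [0, 0.2, 1, 0, 0, 0, -0.1],
    [0, 0.5, 1, 0, 0, 0, -0.1],
    [0, 0.5, 1, 0, 0, 0, -0.1],
    [0, 0.5, 1, 0, 0, 0, -0.1],
    [0, 0.5, 1, 0, 0, 0, -0.1],
    [0, 0, 0, 0, 0, 0, -0.1],
    [0, 0, 0, 0, 0, 0, -0.1],
    [0, 0, 0, 0, 0, 0, -0.1]
  ]
}}

```text
time_s: 11.0
tool_pos: [0.5518, 0.1008, 0.2037]
orientation: [3.141, 0.001, 0.14]
wrist_force: [-0.1, -0.5, -0.1]
gripper_width: 0.445
gripper_force: 0.0
```

Run:
```python
from h import *
im=eyes.snapshot("wrist");cv2.imwrite("pics/end.png",cv2.resize(im,(800,600),interpolation=3))
print(status.sense()["wrist_force"])
```

```text
[ 1.02749963 -0.44960064 -0.89610521]
```

View pics/end.png

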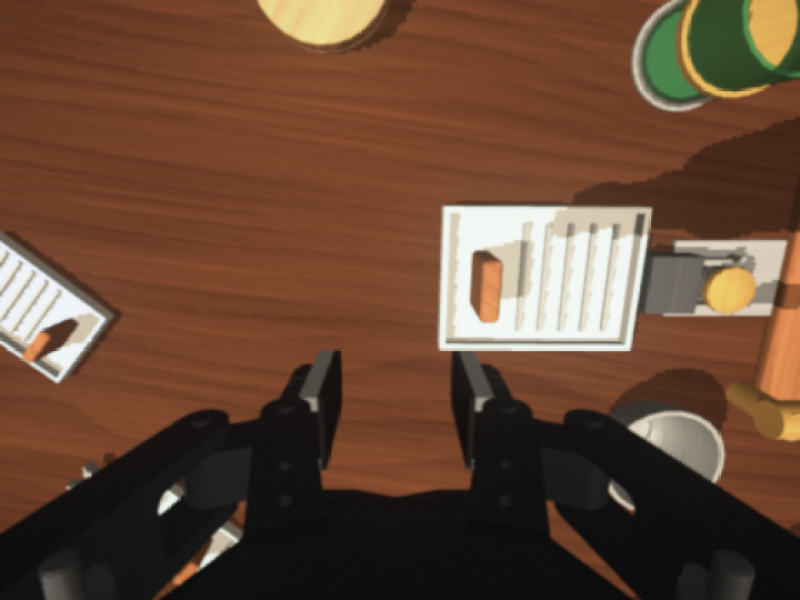

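The tray sits square on the plate with its handle at (487,287). The cap, at (730,290), is close against the block, and the gripper is clear. I'll hand in.

```bash
python3 -c "
from h import *
print(workorder.close_job())"
```

```text
the job is handed in; nothing more can be done
None
```

The tray is clipped onto the post, seated and released, and the job is handed in. The push peaked at about 16 N, the arm finished at about 11 s, and the glass, bowl and coasters were not touched; the hand-in returned no verdict.

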